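Isolate the cold well, set its probe on the pan floor, lock it, switch back on

TASK

The cold well on the prep table is running with its temperature probe raised. Push its red isolator handle round to off; with it off, press the probe down by its blue knob until its foot gently touches the bottom of the clear pan, and swing the orange clamp lever fully across to lock it at that height. Then turn the isolator back on and take the robot's hand away; leave the pan, pepper mill, jar and spoon where they are.

Things in the scene. Friction and masses are not known exactly. Their poses are not given: they have to be found in the camera images.
- handle (a joint): Red lever handle on the isolator, turning about a vertical axis. 0 = OFF (arm at the black dot), 1.571 = ON (arm at the green dot, a quarter turn clockwise from OFF seen from above); hard stops at both. It takes about 0.3 N m (5 N at 62 mm) to push it off a stop; past the middle (0.785) a spring snaps it on to the other stop. Starts ON.
- handle_axis (a point): Point on the vertical turning axis of the red handle, at mid-height of its arm (111 mm above the table). The isolator is a fixed grey box 130 x 130 x 90 mm with a yellow top plate (top surface 92 mm above the table), centred on this axis and turned by up to 0.5 rad. The handle's round hub is 48 mm across.
- handle_arm (a point): Point in the middle of the red arm's section, 62 mm out from handle_axis along the arm. The arm is a bar 18 mm wide and 24 mm high (99 to 123 mm above the table) that ends 85 mm from the axis; push its side with the tip of the shut fingers.
- probe: Temperature probe: an upright 8 mm rod with a black rubber foot (16 mm across) and a blue knob (40 mm across, 18 mm high) on top. Origin: centre of the foot's underside; z up. It only slides up and down in a grey bracket (top 190 mm above the table); 3 N lowers it and it stays where left, even before it is clamped. The pan's floor stops it, 40 to 85 mm below the start.
- probe_top (a point): Centre of the top face of the blue knob, 174 mm above the probe's origin. About 228 mm above the table when the foot stands on the pan's floor.
- clamp (a joint): Orange clamp lever on the bracket, swinging in a level plane about a vertical axis. 0 = fully open, 1.13 = fully locked (hard stop); it grows anticlockwise seen from above. Light friction (about 0.1 N m), it stays where it is left. Starts open, 0 to 0.25.
- clamp_axis (a point): Point on the clamp lever's turning axis, 215 mm above the table, 50 mm from the probe's axis towards the stand's column (a 22 mm column, 122 mm from the probe's axis, reaching no higher than the bracket).
- clamp_post (a point): Middle of the upright post at the lever's end, 95 mm out from clamp_axis. The post is 14 mm across and reaches from 196 to 234 mm above the table; push it sideways. The lever's bar, 10 mm thick, lies 196 to 206 mm above the table.
- pan: Clear open pan 180 x 160 x 100 mm high, wall 4 mm, loose in the shallow lip of the fixed cold well (270 x 220 x 50 mm). Origin: centre of its underside, 50 mm above the table.
- pan_floor (a point): Centre of the pan's inner floor, 54 mm above the table, z up. The foot comes down near here.
- mill: Dark wooden pepper mill, 52 mm across, 124 mm high, beside the isolator; origin under its centre. Not to be moved.
- jar: Jar, 60 mm across, 90 mm high, beyond the cold well; origin under its centre. Not to be moved.
- spoon: Pale wooden spoon, 240 mm long, lying beyond the isolator; origin under its middle. Not to be moved.
There are look-alikes about, which are no part of the job. Of the things that look like the part that bears handle, the middle-sized one is meant.

How it is judged:
On the way, in this order (a step that is already met when the one before it is completed fails the run):
1. the isolator handle is turned off (value of joint handle below 0.12 rad), for 0.2 s.
2. with the isolator off, the probe's foot touches the pan's floor (value of joint handle below 0.12 rad and z of probe in the frame of pan_floor below 0.003 m and contact force between probe and pan above 0.3 N), for 0.05 s.
3. with the isolator off and the foot on the floor, the clamp lever is swung to locked (value of joint handle below 0.12 rad and z of probe in the frame of pan_floor below 0.003 m and value of joint clamp above 1.03 rad), for 0.2 s.
4. the isolator handle is turned back on (value of joint handle above 1.45 rad), for 0.2 s.
At the end, for the whole second after the job is handed in: The handle is on (above 1.45 rad) and still, the clamp lever locked (above 1.03 rad), the probe's foot within 3 mm of the pan's floor, the pan at rest (value of joint handle above 1.45 rad and value of joint clamp above 1.03 rad and z of probe in the frame of pan_floor below 0.003 m and velocity of joint handle below 0.1 rad/s and linear speed of pan below 0.02 m/s); the robot touches nothing.
It fails at once if the probe is rammed onto the pan's floor (over 45 N) (contact force between probe and pan above 45 N).
It fails at once if the pan is shifted by more than 15 mm (distance of pan from where it was at the start of the episode above 0.015 m).
It fails at once if a bystander is moved by more than 15 mm (distance of any of mill, jar, spoon from where it was at the start of the episode above 0.015 m).
It also fails if it takes over 72 s, if anything falls off the work surface, if the arm or the gripper's body presses on something with over 40 N, if the wrist force passes 120 N, or if a joint passes its speed limit or range.

ROBOT

A 6-joint arm with a two-finger parallel gripper is mounted at the origin on the work surface. World frame = base frame: x ahead of the robot, y to its left, z up, the work surface at z = 0. Lengths are in m, angles in rad, forces in N, time in s.
With the tool pointing down it reaches from about 0.25 to 0.775 m from the base axis. Payload 4 kg.
Tool frame: the origin (TCP) lies midway between the tips of the shut fingers; the grasp point (between the pads) lies robot.grip_point_offset behind it (robot.grip_point_offset is the distance from the TCP to the grasp point, in m); z points along the fingers, x is the direction in which the jaws open and shut, and the axes are right-handed (so a half turn about z gives the same grasp; the last joint's range is limited). The gripper opens to 94 mm and grips with 3 to 60 N. Pads are 16 mm wide; open, the fingers measure 119 mm over their backs; the gripper's body (75 mm by 177 mm) begins 78 mm behind the grasp point.
Start: joints at [-1.333, 0.087, 1.371, -0, 1.684, -0.103], TCP at [0.184, -0.518, 0.206] pointing down, gripper open.
Joint ranges: [-3.1, 3.1], [-0.76, 2.03], [0.27, 2.55], [-1.08, 4.22], [0.17, 2.65], [-2.57, 2.57]. Speed limits (rad/s): [2.79, 2.79, 3.14, 3.14, 3.14, 3.14].

INTERFACE

Orientations are given as [roll, pitch, yaw] about the fixed x, y, z axes, in that order (R = Rz(yaw) Ry(pitch) Rx(roll)).
In Python, from bench import robot, optics, finder gives the robot as it stands. The module is installed in compiled form; this text tells all that it offers.
- The arm moves only by the tool arm_command, never from a script. Its argument "plan" is a list of rows, each a list of 5 numbers: the opening, from 0 (shut) to 1 (fully open), then the shift along the world's x, y, z in m, then the turn about the world's z in degrees. A call has 1 to 10 rows; each row is the pose to reach, as a shift and turn from the pose commanded when the call began; what a row does not reach only later rows make up. A row lasts 1/8 s, in which the tool goes at most 62.5 mm and 10.7 degrees, less where a joint would pass 70% of its speed; a pose out of reach is approached as far as the arm can. A call with a gripper value outside its range is refused whole. The fingers move at their own pace and stop on an object; the grip force is fixed at half the most. Time passes only in rows, so rows that repeat a pose let the fingers close. It gives the time, the measured TCP pose, the force and the opening at its end, in the units of the state.
- robot.get_obs(): the state, without advancing time (a new reading comes with each control period).
- optics.snapshot(name): name is "side" or "top"; returns a dict with "image" (420x560x3 uint8, red, green, blue), "fx", "fy", "cx", "cy" (pixels), "position" and "rotation" of the camera in the world. Camera axes: x right, y down, z forward; pixel columns grow to the right and rows downward; lengths in m; the calibration is good to about 2 mm. A picture is of the moment at which its call begins. There is no depth.
- robot.close_job(): hands the job in, once; it reports no verdict.
Trained networks look in the newest picture that a camera, given by its name, has taken for a name from the list of things; names that differ only in an ending like _2 or _b are one class to them, and where a whole thing is asked for, a point or a joint stands for the part that bears it (a point fixed in the world has none). Each returns a list of dicts, best first, with "p" (0 to 1); they miss things now and then, are a little off and sometimes report something else, mostly with a low value. They report only what shows in the picture. A call takes as long as a camera call. They do not tell look-alikes from the thing itself.
- finder.masks_of(label, camera): "pixels" (420x560 bool, what is visible of it) and "extent" ([left, top, right, bottom] in pixels, round what is visible of it).
The state is a dict: "time": time; "joint_positions": joint angles; "qvel": joint speeds; "joint_torque": joint torques, N m; "tool_pos": TCP position; "ee_rot": TCP orientation; "wrist_force": force on the tool from outside, world axes, zero at the start; "wrist_torque": the same for the moment, N m; "width": finger opening in m.
Only numpy, scipy, OpenCV 4.12 (cv2) and the standard library are available. Lean on these libraries where they do the work, as an engineer would, in place of code of your own. Each camera call takes 0.05 s, during which the arm holds its last target.

## Working session

There is one attempt and no reset: what is moved stays moved. The work goes in short steps, Python scripts to look and compute and a tool call to move; the robot and the scene stay as the last step left them, time stands still between calls to the robot, and variables do not carry over. Pictures are saved under pics/ and viewed, and the job is handed in when it is done.

Besides the shell and the picture viewer there is one more tool, called after ">>>" as name(argument=value, ...) on one line, values as JSON. arm_command: Moves the arm, as the interface text tells. Its arguments: {"type":"object","properties":{"plan":{"type":"array","items":{"type":"array","items":{"type":"number"}}}},"required":["plan"]}

```bash
mkdir -p pics; python3 - <<'E'
from bench import robot, optics, finder
import cv2,numpy as np
for n in("top","side"):
    s=optics.snapshot(n); cv2.imwrite(f"pics/{n}0.png",s["image"][:,:,::-1])
    print(n,s["fx"],s["fy"],s["cx"],s["cy"],np.round(s["position"],3).tolist(),np.round(s["rotation"],3).tolist())
    for l in("handle","handle_axis","handle_arm","probe","probe_top","clamp","clamp_post","pan","mill","jar","spoon"):
        try:
            print(l,[(round(d["p"],2),[int(v) for v in d["extent"]]) for d in finder.masks_of(l,n)])
        except Exception as e: print(l,e)
o=robot.get_obs();print(o)
E
```

```text
top 541.3614219674579 541.3614219674579 279.8268325104634 211.19348879409853 [0.237, 0.005, 1.507] [-2.955, 0.003, -1.582]
handle [(0.86, [190, 185, 211, 225]), (0.75, [119, 315, 179, 343]), (0.54, [252, 202, 283, 218])]
handle_axis [(0.77, [190, 183, 214, 229]), (0.77, [254, 206, 280, 221]), (0.76, [121, 317, 184, 344])]
handle_arm [(0.9, [188, 187, 212, 226]), (0.86, [121, 312, 183, 344]), (0.46, [255, 206, 282, 221])]
probe [(0.79, [360, 175, 376, 195])]
probe_top [(0.74, [361, 175, 376, 192])]
clamp [(0.73, [358, 165, 405, 182])]
clamp_post [(0.71, [355, 166, 405, 186])]
pan [(0.63, [326, 161, 396, 237])]
mill [(0.65, [224, 249, 241, 267]), (0.59, [188, 185, 210, 224])]
jar [(0.67, [351, 119, 378, 144])]
spoon [(0.98, [147, 164, 232, 202])]
side 415.6047164208751 415.6047164208751 277.99886017176766 207.58026983437162 [0.101, 0.94, 0.831] [-2.134, 0.016, -2.763]
handle [(0.91, [334, 301, 364, 364]), (0.63, [212, 264, 255, 284]), (0.42, [263, 236, 274, 256])]
handle_axis [(0.85, [214, 264, 259, 285]), (0.64, [265, 238, 277, 255]), (0.55, [256, 175, 318, 229])]
handle_arm [(0.97, [
[... 356 characters left out ...]
0.9, [184, 273, 215, 341])]
{'time': 1.2, 'joint_positions': array([-1.33306700e+00,  8.71937215e-02,  1.37072285e+00,  6.17674683e-06,
        1.68360681e+00, -1.03104492e-01]), 'qvel': array([ 0.00024555,  0.00083134, -0.00114494,  0.0005123 ,  0.00112442,
        0.00136813]), 'joint_torque': array([ 1.13755370e-03, -3.40042734e+01, -3.02598310e+01,  7.17753475e-02,
        2.35036894e-02,  1.63095191e-06]), 'tool_pos': array([ 0.1838472 , -0.51837044,  0.2054977 ]), 'ee_rot': array([ 3.14159163e+00, -6.95382471e-05, -1.22996181e+00]), 'wrist_force': array([-0.48643152,  0.35109766, -0.73363649]), 'wrist_torque': array([ 0.00847106,  0.02663024, -0.0040479 ]), 'width': 0.0941590068279517}
```

View pics/top0.png

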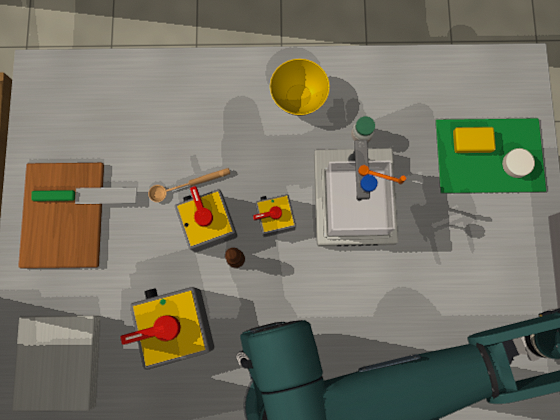

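View pics/side0.png

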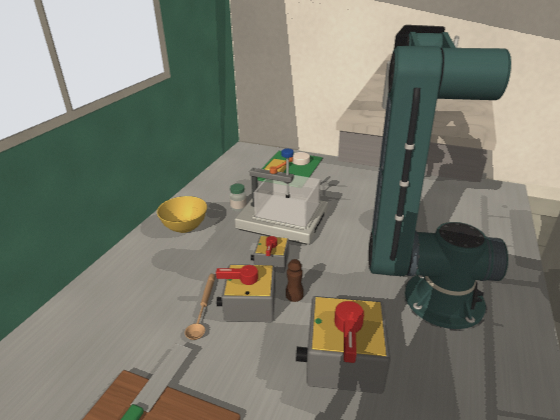

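```bash
python3 - <<'E'
import cv2
a=cv2.imread("pics/top0.png")
cv2.imwrite("pics/c1.png",cv2.resize(a[160:280,140:300],None,fx=5,fy=5,interpolation=cv2.INTER_CUBIC))
cv2.imwrite("pics/c2.png",cv2.resize(a[140:250,300:420],None,fx=5,fy=5,interpolation=cv2.INTER_CUBIC))
a=cv2.imread("pics/side0.png")
cv2.imwrite("pics/c3.png",cv2.resize(a[120:270,200:350],None,fx=4,fy=4,interpolation=cv2.INTER_CUBIC))
E
```

```text
(no output)
```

View pics/c1.png

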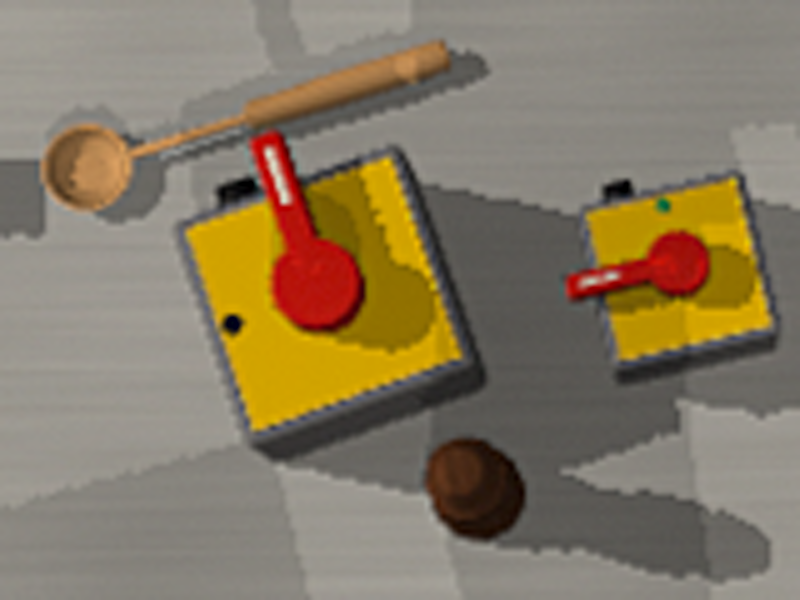

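View pics/c2.png

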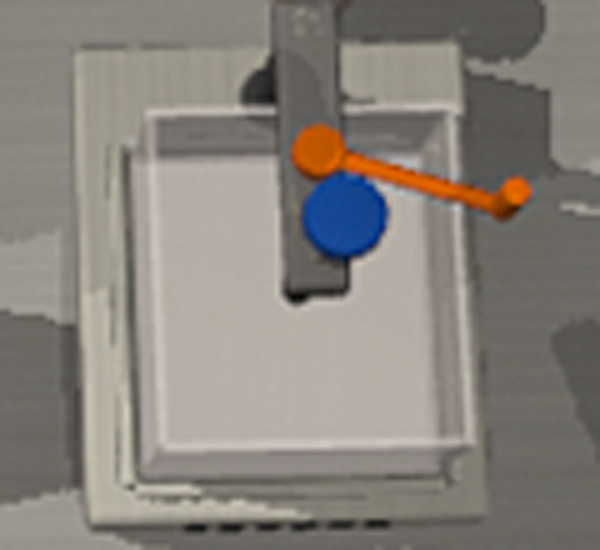

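View pics/c3.png

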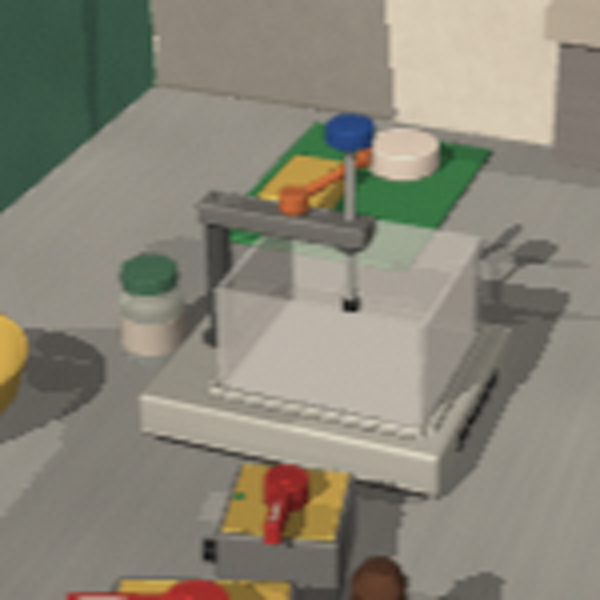

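```bash
cat > h.py <<'E'
import numpy as np,cv2
from scipy.spatial.transform import Rotation as Ro
C={"top":(541.3614,279.8268,211.1935,[0.237,0.005,1.507],[-2.955,0.003,-1.582]),
"side":(415.6047,277.99886,207.58027,[0.101,0.94,0.831],[-2.134,0.016,-2.763])}
def setc(s,n): C[n]=(s["fx"],s["cx"],s["cy"],s["position"],s["rotation"])
def _R(r):
    r=np.array(r); return r if r.shape==(3,3) else Ro.from_euler("xyz",r).as_matrix()
def ray(n,u,v):
    f,cx,cy,p,r=C[n]; d=_R(r)@np.array([(u-cx)/f,(v-cy)/f,1]); return np.array(p),d
def atz(n,u,v,z):
    p,d=ray(n,u,v); return p+d*(z-p[2])/d[2]
def proj(n,X):
    f,cx,cy,p,r=C[n]; q=_R(r).T@(np.array(X)-p); return np.array([cx+f*q[0]/q[2],cy+f*q[1]/q[2]])
def tri(n1,uv1,n2,uv2):
    A=[];b=[]
    for n,uv in((n1,uv1),(n2,uv2)):
        p,d=ray(n,*uv); d=d/np.linalg.norm(d); P=np.eye(3)-np.outer(d,d);A.append(P);b.append(P@p)
    return np.linalg.lstsq(np.vstack(A),np.hstack(b),rcond=None)[0]
E
python3 - <<'E'
from h import *
from bench import optics
for n in("top","side"):
    s=optics.snapshot(n); setc(s,n); print(n,repr(C[n]))
    img=s["image"]; 
c=lambda x,y:(140+x/5,160+y/5)
r=lambda X:np.round(X,4)
print("hub top z.125",r(atz("top",*c(318,283),.125)),"armend .123",r(atz("top",*c(268,135),.123)))
P=[atz("top",*c(*q),.092) for q in((187,230),(392,157),(463,357),(253,430))]
print("plate",[r(p) for p in P],r(np.mean(P,0)),[np.linalg.norm(P[i]-P[i-1]) for i in range(4)])
print("green? dot black",r(atz("top",*c(232,323),.092)))
d=lambda x,y:(300+x/5,140+y/5)
e=lambda x,y:(200+x/4,120+y/4)
print("knob tri",r(tri("top",d(345,215),"side",e(350,131))))
print("clampaxis tri",r(tri("top",d(320,148),"side",e(293,198))),r(atz("top",*d(320,148),.215)))
print("post tri",r(tri("top",d(515,190),"side",e(366,155))),r(atz("top",*d(515,190),.234)),r(atz("top",*d(502,208),.2)))
print("foot bracket rod", r(atz("side",*e(350,235),.19)))
print("jar",r(atz("top",365,126,.09)),"mill",r(atz("top",*c(465,478),.124)), "spoon",r(atz("top",*c(440,60),.02)))
print("spoon near",r(atz("top",*c(260,115),.02)),r(atz("top",*c(90,165),.02)))
E
```

```text
top (541.3614219674579, 279.8268325104634, 211.19348879409853, array([0.23714435, 0.00484081, 1.50749148]), array([-2.95466987,  0.00333688, -1.58188577]))
side (415.6047164208751, 277.99886017176766, 207.58026983437162, array([0.10092451, 0.9395351 , 0.83107769]), array([-2.13358979,  0.01561013, -2.76298838]))
hub top z.125 [0.4867 0.2045 0.125 ] armend .123 [0.5663 0.2323 0.123 ]
plate [array([0.5222, 0.2797, 0.092 ]), array([0.5608, 0.1706, 0.092 ]), array([0.452, 0.132, 0.092]), array([0.4145, 0.2423, 0.092 ])] [0.4874 0.2062 0.092 ] [np.float64(0.11401167691574932), np.float64(0.11564884885674355), np.float64(0.11546929912954947), np.float64(0.11652114786799347)]
green? dot black [0.4716 0.2546 0.092 ]
knob tri [ 0.5348 -0.2046  0.2676]
clampaxis tri [ 0.5861 -0.2053  0.1982] [ 0.5835 -0.2021  0.215 ]
post tri [ 0.5599 -0.3018  0.1993] [ 0.5563 -0.2926  0.234 ] [ 0.5557 -0.2936  0.2   ]
foot bracket rod [ 0.5218 -0.1748  0.19  ]
jar [ 0.7405 -0.2298  0.09  ] mill [0.3845 0.1278 0.124 ] spoon [0.6334 0.1524 0.02  ]
spoon near [0.6025 0.254  0.02  ] [0.5747 0.3492 0.02  ]
```

Candidates for the isolator are the big one at top-view pixel (167,328), the middle one at (203,216) and the small one at (275,213). I choose the middle one at (203,216). The close crop confirms it: the arm is opposite the black dot and lies at the ON side, with the mill beside it. The yellow bowl, the block and the white pot on the green board are no part of the job.

>>> arm_command(plan=[[0,0.01,0.02,0.06,0],[0,0.36,0.68,0.1,0],[0,0.36,0.68,0.1,0],[0,0.36,0.68,0.1,0],[0,0.36,0.68,0.1,0],[0,0.36,0.68,0.1,0],[0,0.36,0.68,0.1,0],[0,0.36,0.68,0.1,0],[0,0.36,0.68,0.1,0],[0,0.36,0.68,0.1,0]])

```text
time: 2.55
tool_pos: [0.4573, -0.0007, 0.2957]
ee_rot: [-3.141, -0.001, -1.23]
wrist_force: [0.6, -0.7, 0.1]
width: 0.0006
```

>>> arm_command(plan=[[0,0.07,0.15,0,0],[0,0.07,0.15,0,0],[0,0.07,0.15,0,0],[0,0.07,0.15,0,0],[0,0.07,0.15,0,0]])

```text
time: 3.18
tool_pos: [0.5265, 0.1468, 0.2951]
ee_rot: [3.141, -0.001, -1.23]
wrist_force: [-0.1, -0.1, 0.8]
width: 0.0006
```

```bash
python3 - <<'E'
from bench import robot, optics
import cv2,numpy as np
for n in("top","side"):
    s=optics.snapshot(n); a=s["image"][:,:,::-1]
    a=a[130:280,100:300] if n=="top" else a[150:350,180:380]
    cv2.imwrite(f"pics/{n}1.png",cv2.resize(a,None,fx=3,fy=3,interpolation=cv2.INTER_CUBIC))
print(robot.get_obs()["tool_pos"],robot.get_obs()["time"])
E
```

```text
[0.52646882 0.14610198 0.29568362] 3.275
```

>>> arm_command(plan=[[0,0.03,0.045,0,0],[0,0.03,0.045,-0.06,0],[0,0.03,0.045,-0.12,0],[0,0.03,0.045,-0.16,0],[0,0.03,0.045,-0.19,0],[0,0.03,0.045,-0.19,0],[0,0.03,0.045,-0.19,0]])

```text
time: 4.15
tool_pos: [0.5577, 0.1917, 0.1073]
ee_rot: [-3.139, -0.0, -1.231]
wrist_force: [-0.5, -0.4, -0.2]
width: 0.0005
```

```bash
python3 - <<'E'
from bench import robot, optics
import cv2,numpy as np
o=[]
for n in("top","side"):
    s=optics.snapshot(n); a=s["image"][:,:,::-1]
    a=a[140:280,130:310] if n=="top" else a[200:340,180:360]
    o.append(cv2.resize(a,None,fx=3,fy=3,interpolation=cv2.INTER_CUBIC)[:, :])
o=np.hstack(o);cv2.imwrite("pics/b1.png",cv2.resize(o,(800,int(o.shape[0]*800/o.shape[1]))))
print(robot.get_obs()["tool_pos"],robot.get_obs()["time"])
E
```

```text
[0.55818595 0.19222722 0.10796248] 4.25
```

View pics/b1.png

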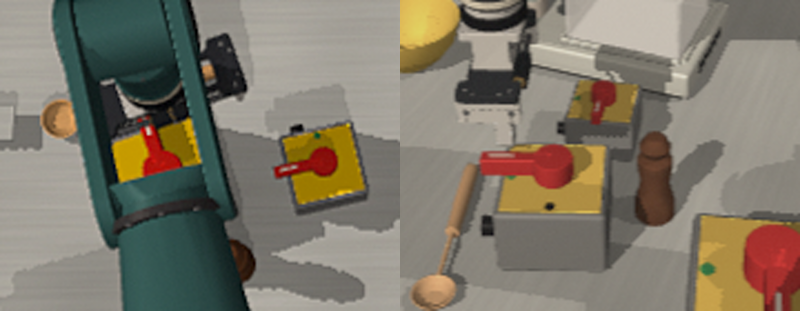

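>>> arm_command(plan=[[0,-0.005,0.013,0,0],[0,-0.006,0.022,0,0],[0,-0.008,0.03,0,0],[0,-0.014,0.046,0,0],[0,-0.024,0.06,0,0],[0,-0.038,0.07,0,0],[0,-0.05,0.075,0,0],[0,-0.05,0.075,0,0],[0,-0.035,0.063,0,0],[0,-0.035,0.063,0.05,0]])

```text
time: 5.5
tool_pos: [0.5207, 0.2524, 0.1504]
ee_rot: [3.131, -0.001, -1.232]
wrist_force: [1.4, 0.8, -0.6]
width: 0.0001
```

>>> arm_command(plan=[[0,0,0,0.06,0],[0,0,0,0.12,0],[0,0,-0.06,0.18,0],[0,0,-0.12,0.2,0],[0,0,-0.18,0.2,0]])

```text
time: 6.12
tool_pos: [0.5233, 0.0897, 0.3562]
ee_rot: [-3.136, -0.002, -1.231]
wrist_force: [-0.4, 0.2, -0.6]
width: 0.0004
```

```bash
python3 - <<'E'
from bench import robot, optics
import cv2,numpy as np
o=[]
for n in("top","side"):
    s=optics.snapshot(n); a=s["image"][:,:,::-1]
    a=a[140:280,130:310] if n=="top" else a[200:340,180:360]
    o.append(cv2.resize(a,None,fx=3,fy=3,interpolation=cv2.INTER_CUBIC)[:, :])
o=np.hstack(o);cv2.imwrite("pics/b2.png",cv2.resize(o,(800,int(o.shape[0]*800/o.shape[1]))))
print(robot.get_obs()["tool_pos"],robot.get_obs()["time"])
E
```

```text
[0.52324309 0.08579872 0.35533097] 6.225
```

View pics/b2.png

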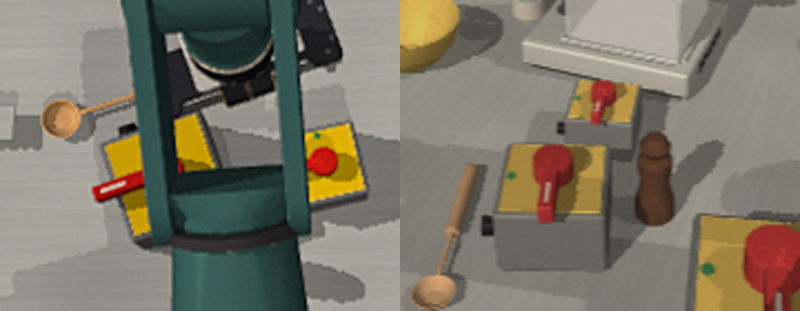

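Handle now lies at the black dot (OFF): in the crop its arm points to the near side at (548,210), and the dot is covered. Next I refine the probe and clamp positions from the first pictures.

```bash
python3 - <<'E'
from h import *
r=lambda X:np.round(X,4)
def seg(n,box,f):
    a=cv2.imread(f"pics/{n}0.png"); hsv=cv2.cvtColor(a,cv2.COLOR_BGR2HSV)
    x0,y0,x1,y1=box; m=np.zeros(a.shape[:2],np.uint8); m[y0:y1,x0:x1]=f(hsv)[y0:y1,x0:x1]
    ys,xs=np.nonzero(m); return xs,ys
blue=lambda h:((h[...,0]>100)&(h[...,0]<130)&(h[...,1]>120))
org=lambda h:((h[...,0]>5)&(h[...,0]<17)&(h[...,1]>180))
bt=seg("top",(340,160,400,210),blue);bs=seg("side",(260,140,300,170),blue)
for b in(bt,bs): print(b[0].mean(),b[1].mean(),b[0].min(),b[0].max(),b[1].min(),b[1].max())
cb=lambda b:((b[0].min()+b[0].max())/2,(b[1].min()+b[1].max())/2)
print(r(tri("top",cb(bt),"side",cb(bs))))
for z in(.26,.27,.28,.29): 
    X=atz("top",*cb(bt),z); print(z,r(X),r(proj("side",X-[0,0,.009])),cb(bs))
ot=seg("top",(345,155,415,195),org)
m=np.array(ot); print("orange",m.min(1),m.max(1))
# side known: project clamp axis & post guess
for X in([.5835,-.2021,.215],[.5563,-.2926,.234]): print("proj side",r(proj("side",X)))
a=cv2.imread("pics/side0.png");cv2.imwrite("pics/s2.png",cv2.resize(a[140:205,245:325],None,fx=9,fy=9,interpolation=cv2.INTER_CUBIC))
E
```

```text
368.4434389140271 182.84162895927602 361 376 175 191
286.9651162790698 152.72093023255815 282 292 149 157
[ 0.5355 -0.2037  0.2659]
0.26 [ 0.5379 -0.2045  0.26  ] [286.1425 156.9598] (np.float64(287.0), np.float64(153.0))
0.27 [ 0.5355 -0.2028  0.27  ] [286.6415 154.4522] (np.float64(287.0), np.float64(153.0))
0.28 [ 0.533  -0.2011  0.28  ] [287.1461 151.9167] (np.float64(287.0), np.float64(153.0))
0.29 [ 0.5306 -0.1994  0.29  ] [287.6564 149.3527] (np.float64(287.0), np.float64(153.0))
orange [359 165] [405 183]
proj side [273.0684 165.1338]
proj side [290.2345 150.2793]
```

View pics/s2.png

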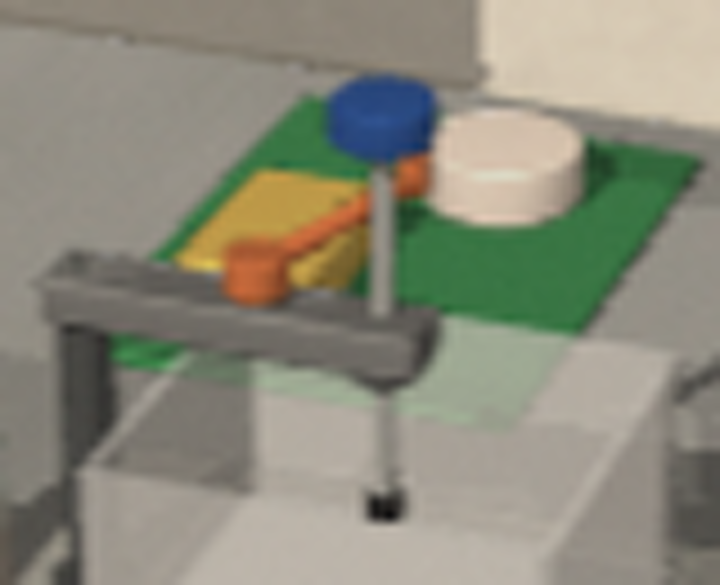

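>>> arm_command(plan=[[0,0.01,-0.06,0,0],[0,0.01,-0.12,0,0],[0,0.01,-0.18,0,0],[0,0.01,-0.24,0,0],[0,0.01,-0.274,-0.03,0],[0,0.01,-0.274,-0.05,0],[0,0.01,-0.274,-0.05,0]])

```text
time: 7.1
tool_pos: [0.5312, -0.1825, 0.3005]
ee_rot: [3.138, 0.003, -1.232]
wrist_force: [-0.6, -0.6, 1.1]
width: 0.0007
```

```bash
python3 - <<'E'
from bench import robot, optics
from h import *
o=[]
for n in("top","side"):
    s=optics.snapshot(n); a=s["image"][:,:,::-1]
    a=a[110:250,290:430] if n=="top" else a[100:240,220:360]
    o.append(cv2.resize(a,None,fx=2.8,fy=2.8,interpolation=cv2.INTER_CUBIC)[:, :])
o=np.hstack(o);cv2.imwrite("pics/b3.png",o)
print(robot.get_obs()["tool_pos"],robot.get_obs()["time"])
E
```

```text
[ 0.53205105 -0.1817733   0.30370992] 7.2
```

View pics/b3.png

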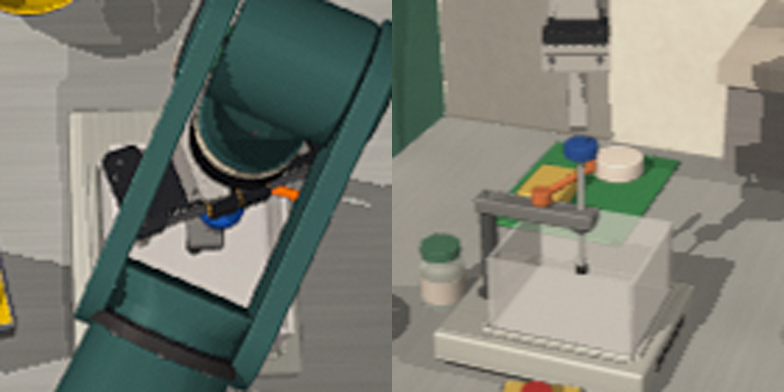

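Fingertip is above the blue knob in the side crop (knob at 580,148, tip at 578,125). I shift 20 mm in y and then descend.

>>> arm_command(plan=[[0,0.002,-0.019,0,0],[0,0.002,-0.019,-0.01,0],[0,0.002,-0.019,-0.02,0],[0,0.002,-0.019,-0.026,0],[0,0.002,-0.019,-0.032,0],[0,0.002,-0.019,-0.038,0],[0,0.002,-0.019,-0.044,0],[0,0.002,-0.019,-0.05,0],[0,0.002,-0.019,-0.056,0]])

```text
time: 8.32
tool_pos: [0.5335, -0.2002, 0.2468]
ee_rot: [3.141, 0.001, -1.23]
wrist_force: [-2.2, 2.3, 3.2]
width: 0.0003
```

```bash
python3 - <<'E'
from bench import robot, optics
from h import *
o=[]
for n in("top","side"):
    s=optics.snapshot(n); a=s["image"][:,:,::-1]
    a=a[110:250,290:430] if n=="top" else a[120:240,230:350]
    o.append(cv2.resize(a,(392,392),interpolation=cv2.INTER_CUBIC)[:, :])
o=np.hstack(o);cv2.imwrite("pics/b4.png",o)
print(robot.get_obs()["tool_pos"],robot.get_obs()["time"],robot.get_obs()["wrist_force"])
E
```

```text
[ 0.53370704 -0.20039274  0.24586409] 8.425 [ 0.48506266 -0.76635492 -0.09513046]
```

View pics/b4.png

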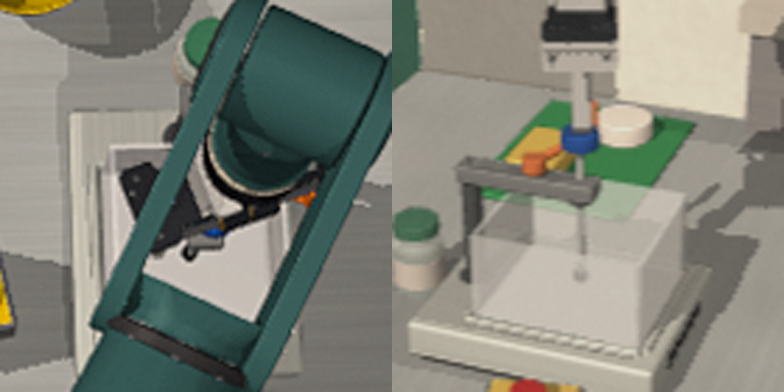

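The fingertip is on the knob (579,138) and the foot has come down inside the pan to (580,275). I continue more slowly.

>>> arm_command(plan=[[0,0,0,-0.004,0],[0,0,0,-0.008,0],[0,0,0,-0.011,0],[0,0,0,-0.013,0],[0,0,0,-0.0145,0]])

```text
time: 9.05
tool_pos: [0.534, -0.2006, 0.2327]
ee_rot: [-3.141, -0.001, -1.23]
wrist_force: [0.5, 0.2, 2.8]
width: 0.0005
```

>>> arm_command(plan=[[0,0,0,-0.001,0],[0,0,0,-0.0015,0]])

```text
time: 9.3
tool_pos: [0.534, -0.2006, 0.2313]
ee_rot: [-3.141, -0.001, -1.23]
wrist_force: [1.5, -0.4, 1.9]
width: 0.0007
```

>>> arm_command(plan=[[0,0,0,-0.001,0],[0,0,0,-0.0015,0]])

```text
time: 9.55
tool_pos: [0.534, -0.2006, 0.2298]
ee_rot: [-3.141, -0.001, -1.23]
wrist_force: [1.5, -0.5, 1.9]
width: 0.0007
```

>>> arm_command(plan=[[0,0,0,-0.001,0],[0,0,0,-0.0015,0]])

```text
time: 9.8
tool_pos: [0.534, -0.2006, 0.2283]
ee_rot: [-3.141, -0.001, -1.23]
wrist_force: [1.2, -0.5, 3.9]
width: 0.0006
```

>>> arm_command(plan=[[0,0,0,-0.0005,0],[0,0,0,-0.001,0]])

```text
time: 10.05
tool_pos: [0.534, -0.2006, 0.2283]
ee_rot: [-3.14, -0.001, -1.23]
wrist_force: [0.6, -0.0, 6.3]
width: 0.0006
```

>>> arm_command(plan=[[0,0,0,-0.0005,0],[0,0,0,-0.001,0]])

```text
time: 10.3
tool_pos: [0.534, -0.2006, 0.2282]
ee_rot: [-3.14, -0.002, -1.23]
wrist_force: [0.1, 1.1, 9.0]
width: 0.0004
```

The foot is on the floor: the tip stops at z = 0.228 and the force climbs to 9 N. Now I lift off and go to the clamp side of the post.

>>> arm_command(plan=[[0,0,0,0,0],[0,0,0,0.03,0],[0,0,0,0.06,0],[0,-0.01,-0.05,0.06,0],[0,-0.011,-0.083,0.06,0],[0,-0.011,-0.083,0.06,0]])

```text
time: 11.05
tool_pos: [0.5214, -0.285, 0.284]
ee_rot: [3.138, 0.004, -1.233]
wrist_force: [-0.3, -0.1, -0.2]
width: 0.0002
```

```bash
python3 - <<'E'
from bench import robot, optics
from h import *
o=[]
for n in("top","side"):
    s=optics.snapshot(n); a=s["image"][:,:,::-1]
    a=a[110:250,290:430] if n=="top" else a[120:240,230:350]
    o.append(cv2.resize(a,(392,392),interpolation=cv2.INTER_CUBIC)[:, :])
o=np.hstack(o);cv2.imwrite("pics/b5.png",o)
print(robot.get_obs()["tool_pos"],robot.get_obs()["time"],robot.get_obs()["wrist_force"])
E
```

```text
[ 0.52213372 -0.28289896  0.28497145] 11.15 [-0.40878068  0.14954909 -0.3281616 ]
```

View pics/b5.png

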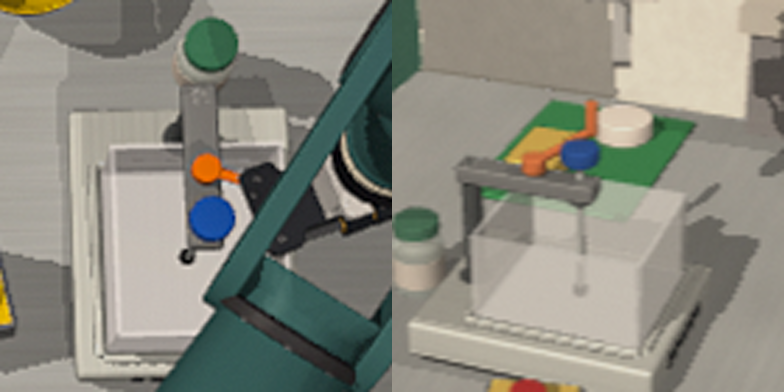

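The probe is down (foot at (580,290) in the side crop, knob at (580,153)) and the orange lever is still open. Descending beside the post.

>>> arm_command(plan=[[0,0,0,-0.03,0],[0,0,0,-0.055,0],[0,0,0,-0.071,0],[0,0,0,-0.071,0]])

```text
time: 11.65
tool_pos: [0.5222, -0.2822, 0.2137]
ee_rot: [3.14, 0.003, -1.229]
wrist_force: [0.5, -0.8, 0.5]
width: 0.0002
```

```bash
python3 - <<'E'
from bench import robot, optics
from h import *
o=[]
for n in("top","side"):
    s=optics.snapshot(n); a=s["image"][:,:,::-1]
    a=a[110:250,290:430] if n=="top" else a[120:220,240:340]
    o.append(cv2.resize(a,(392,392),interpolation=cv2.INTER_CUBIC)[:, :])
o=np.hstack(o);cv2.imwrite("pics/b6.png",o)
print(robot.get_obs()["tool_pos"],robot.get_obs()["time"],robot.get_obs()["wrist_force"])
E
```

```text
[ 0.52307814 -0.28319908  0.21618821] 11.75 [ 0.38010034 -0.12656302  0.757244  ]
```

View pics/b6.png

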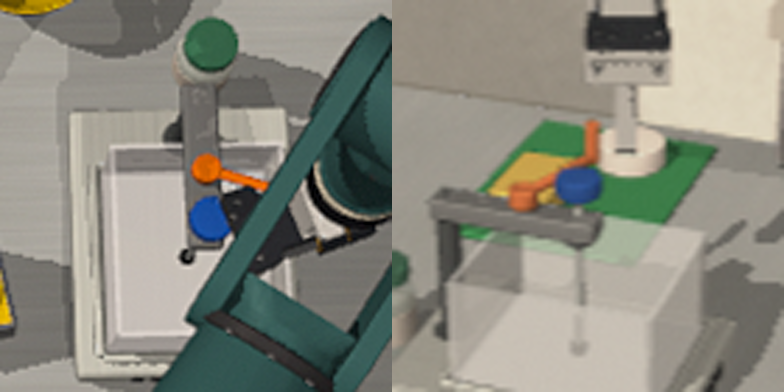

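>>> arm_command(plan=[[0,0.014,-0.006,0,0],[0,0.027,-0.01,0,0],[0,0.036,-0.013,0,0],[0,0.044,-0.0145,0,0],[0,0.052,-0.016,0,0],[0,0.061,-0.016,0,0],[0,0.069,-0.016,0,0],[0,0.077,-0.0145,0,0],[0,0.086,-0.013,0,0],[0,0.094,-0.01,0,0]])

```text
time: 13.0
tool_pos: [0.6172, -0.2931, 0.2151]
ee_rot: [3.141, 0.0, -1.23]
wrist_force: [-1.0, -0.2, -0.1]
width: 0.0004
```

>>> arm_command(plan=[[0,0.004,0.002,0,0],[0,0.0075,0.003,0,0]])

```text
time: 13.25
tool_pos: [0.6244, -0.2903, 0.2151]
ee_rot: [3.141, 0.0, -1.23]
wrist_force: [-1.6, 0.2, -1.3]
width: 0.0003
```

```bash
python3 - <<'E'
from bench import robot, optics
from h import *
o=[]
for n in("top","side"):
    s=optics.snapshot(n); a=s["image"][:,:,::-1]
    a=a[110:250,290:430] if n=="top" else a[120:220,240:340]
    o.append(cv2.resize(a,(392,392),interpolation=cv2.INTER_CUBIC)[:, :])
o=np.hstack(o);cv2.imwrite("pics/b7.png",o)
print(robot.get_obs()["tool_pos"],robot.get_obs()["time"],robot.get_obs()["wrist_force"])
E
```

```text
[ 0.62480338 -0.29042105  0.21525194] 13.35 [ 0.43706966  0.36334301 -0.49301143]
```

View pics/b7.png

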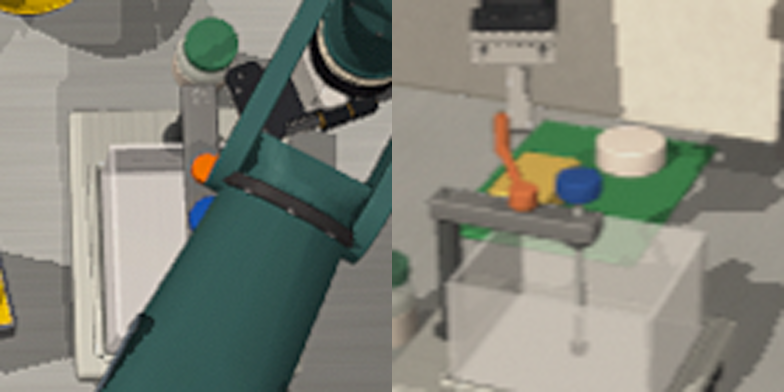

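>>> arm_command(plan=[[0,0.004,0.002,0,0],[0,0.007,0.004,0,0]])

```text
time: 13.6
tool_pos: [0.6313, -0.2866, 0.2153]
ee_rot: [3.142, -0.0, -1.23]
wrist_force: [-1.2, -0.3, 0.1]
width: 0.0
```

>>> arm_command(plan=[[0,0.003,0.002,0,0],[0,0.0055,0.0035,0,0]])

```text
time: 13.85
tool_pos: [0.6343, -0.2846, 0.2153]
ee_rot: [3.135, -0.001, -1.232]
wrist_force: [-10.9, -4.2, 2.9]
width: 0.0007
```

>>> arm_command(plan=[[0,0.002,0.0015,0,0],[0,0.0035,0.0025,0,0]])

```text
time: 14.1
tool_pos: [0.6344, -0.2844, 0.2154]
ee_rot: [3.128, -0.001, -1.236]
wrist_force: [-16.3, -8.2, 4.0]
width: 0.0002
```

```bash
python3 - <<'E'
from bench import robot, optics
from h import *
s=optics.snapshot("side"); a=s["image"][:,:,::-1]
cv2.imwrite("pics/b8.png",cv2.resize(a[120:220,240:340],(500,500),interpolation=cv2.INTER_CUBIC))
ax=np.array([.5835,-.202,0])
for j in(.0,.125,.25):
    th=np.radians(-106.6)+1.13-j; X=ax+.095*np.array([np.cos(th),np.sin(th),0])+[0,0,.234]; p=proj("side",X); print(j,X,(p-[240,120])*5)
print(robot.get_obs()["tool_pos"],robot.get_obs()["time"],robot.get_obs()["wrist_force"])
E
```

```text
0.0 [ 0.65425855 -0.26538949  0.234     ] [104.81939614 146.96105817]
0.125 [ 0.6458034  -0.27371671  0.234     ] [120.78777075 143.96936626]
0.25 [ 0.63637603 -0.28092481  0.234     ] [137.33219837 141.81385862]
[ 0.63440718 -0.28445394  0.21531956] 14.15 [-16.60210604  -5.48247729   3.54196802]
```

View pics/b8.png

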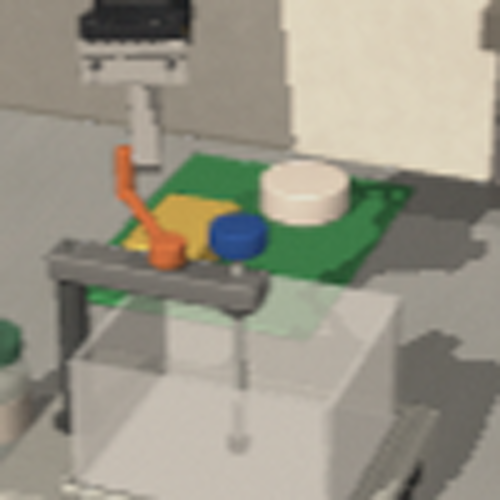

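Force climbs to 17 N with no more movement, so the clamp is at its hard stop. In the side crop the post is at (122,145), where the geometry puts a locked lever. Backing off and checking the clearance at the handle's other side.

>>> arm_command(plan=[[0,-0.015,-0.012,0,0],[0,-0.03,-0.02,0.02,0],[0,-0.03,-0.02,0.08,0],[0,-0.03,-0.02,0.13,0],[0,-0.06,0.03,0.13,0],[0,-0.08,0.085,0.13,0],[0,-0.1,0.14,0.13,0],[0,-0.12,0.2,0.13,0],[0,-0.135,0.26,0.13,0],[0,-0.15,0.32,0.13,0]])

```text
time: 15.4
tool_pos: [0.4894, 0.0414, 0.3475]
ee_rot: [-3.137, -0.001, -1.23]
wrist_force: [0.8, 0.1, -0.9]
width: 0.0004
```

```bash
python3 - <<'E'
from bench import robot, optics
from h import *
for z in(.12,.17): print(z,"big hub",atz("top",167,328,z),"end",atz("top",122,340,z))
o=[]
for n in("top","side"):
    s=optics.snapshot(n); a=s["image"][:,:,::-1]
    a=a[110:250,290:430] if n=="top" else a[120:240,230:350]
    o.append(cv2.resize(a,(392,392),interpolation=cv2.INTER_CUBIC)[:, :])
o=np.hstack(o);cv2.imwrite("pics/b9.png",o)
print(robot.get_obs()["tool_pos"],robot.get_obs()["time"],robot.get_obs()["wrist_force"])
E
```

```text
0.12 big hub [0.20424472 0.29238282 0.12      ] end [0.17618086 0.40402159 0.12      ]
0.17 big hub [0.20542551 0.28202295 0.17      ] end [0.17837333 0.38963725 0.17      ]
[0.48869177 0.04466394 0.34850952] 15.5 [-0.27178959 -0.64015776  0.07101527]
```

View pics/b9.png

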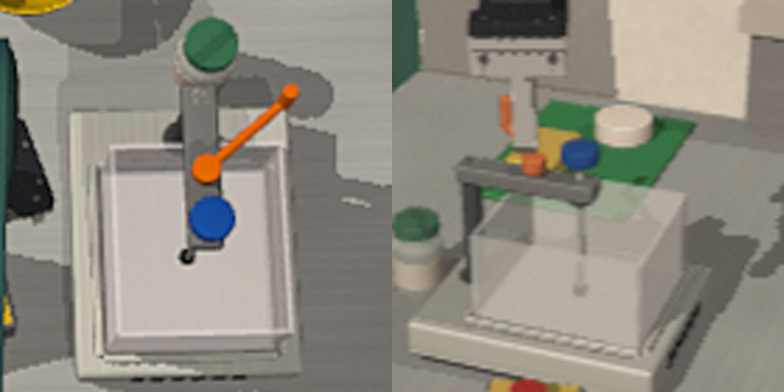

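The top crop shows the lever swung across to (290,92), with the pan and jar where they were. Moving to the handle's other side.

>>> arm_command(plan=[[0,-0.02,0.06,0,0],[0,-0.035,0.12,0,0],[0,-0.052,0.18,0,0],[0,-0.052,0.205,-0.04,0],[0,-0.052,0.205,-0.1,0],[0,-0.052,0.205,-0.15,0],[0,-0.052,0.205,-0.15,0],[0,-0.052,0.205,-0.15,0]])

```text
time: 16.5
tool_pos: [0.44, 0.2447, 0.1987]
ee_rot: [-3.136, 0.0, -1.231]
wrist_force: [0.2, -0.8, 0.5]
width: 0.0007
```

```bash
python3 - <<'E'
from bench import robot, optics
from h import *
o=[]
for n in("top","side"):
    s=optics.snapshot(n); a=s["image"][:,:,::-1]
    a=a[140:280,130:270] if n=="top" else a[200:340,180:320]
    o.append(cv2.resize(a,(392,392),interpolation=cv2.INTER_CUBIC)[:, :])
o=np.hstack(o);cv2.imwrite("pics/b10.png",o)
print(robot.get_obs()["tool_pos"],robot.get_obs()["time"],robot.get_obs()["wrist_force"])
E
```

```text
[0.44056461 0.24510332 0.19966186] 16.6 [ 1.05603127 -0.31324294  0.21782927]
```

View pics/b10.png

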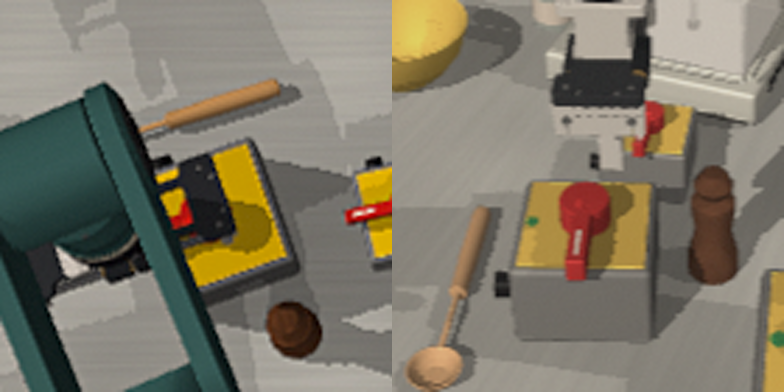

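>>> arm_command(plan=[[0,-0.009,0.007,-0.03,0],[0,-0.009,0.007,-0.06,0],[0,-0.009,0.007,-0.092,0],[0,-0.009,0.007,-0.092,0]])

```text
time: 17.1
tool_pos: [0.4291, 0.2514, 0.1033]
ee_rot: [3.14, -0.0, -1.23]
wrist_force: [0.0, -0.1, 0.6]
width: 0.0005
```

```bash
python3 - <<'E'
from bench import robot, optics
from h import *
o=[]
for n in("top","side"):
    s=optics.snapshot(n); a=s["image"][:,:,::-1]
    a=a[140:280,130:270] if n=="top" else a[200:340,180:320]
    o.append(cv2.resize(a,(392,392),interpolation=cv2.INTER_CUBIC)[:, :])
o=np.hstack(o);cv2.imwrite("pics/b11.png",o)
print(robot.get_obs()["tool_pos"],robot.get_obs()["time"],robot.get_obs()["wrist_force"])
E
```

```text
[0.43088853 0.25214006 0.10591116] 17.2 [ 0.52012312 -0.4223796   0.32371806]
```

View pics/b11.png

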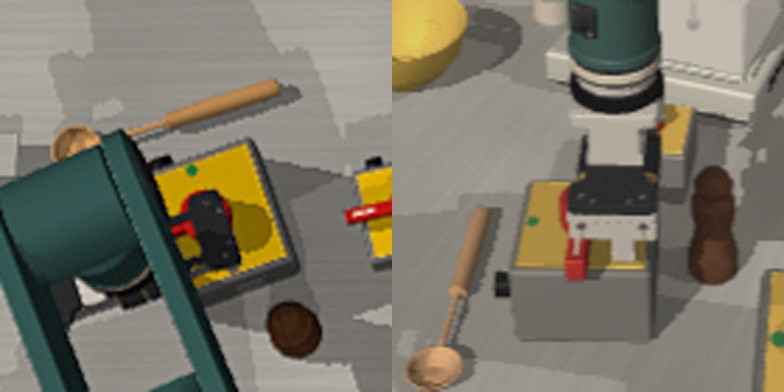

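>>> arm_command(plan=[[0,0.009,0,0,0],[0,0.018,0.007,0,0],[0,0.028,0.013,0,0],[0,0.039,0.017,0,0],[0,0.05,0.019,0,0],[0,0.062,0.019,0,0],[0,0.073,0.017,0,0],[0,0.084,0.013,0,0],[0,0.094,0.007,0,0],[0,0.096,0.004,0,0]])

```text
time: 18.45
tool_pos: [0.5261, 0.2549, 0.1032]
ee_rot: [-3.141, -0.0, -1.231]
wrist_force: [0.2, -0.6, -0.2]
width: 0.0003
```

>>> arm_command(plan=[[0,0,0,0,0],[0,-0.012,0.01,0,0],[0,-0.012,0.01,0.06,0],[0,-0.012,0.01,0.12,0],[0,-0.012,0.01,0.18,0],[0,-0.05,-0.04,0.22,0],[0,-0.1,-0.08,0.22,0],[0,-0.12,-0.14,0.22,0],[0,-0.12,-0.2,0.22,0],[0,-0.12,-0.26,0.22,0]])

```text
time: 19.7
tool_pos: [0.4038, 0.0004, 0.3238]
ee_rot: [-3.139, -0.001, -1.227]
wrist_force: [0.8, -0.7, -0.7]
width: 0.0002
```

```bash
python3 - <<'E'
from bench import robot, optics
from h import *
o=[]
for n in("top","side"):
    s=optics.snapshot(n); cv2.imwrite(f"pics/{n}9.png",s["image"][:,:,::-1])
    o.append(cv2.resize(s["image"][:,:,::-1],(400,300)))
    d=np.abs(s["image"].astype(int)[:,:,::-1]-cv2.imread(f"pics/{n}0.png"))
a,b=cv2.imread("pics/top9.png"),cv2.imread("pics/side9.png")
o=[np.hstack([cv2.resize(a[140:280,130:310],(400,300)),cv2.resize(a[110:250,270:450],(400,300))]),
 np.hstack([cv2.resize(b[200:335,180:360],(400,300)),cv2.resize(b[120:255,210:390],(400,300))])]
cv2.imwrite("pics/b12.png",np.vstack(o))
print(robot.get_obs()["tool_pos"],robot.get_obs()["time"],robot.get_obs()["wrist_force"])
E
```

```text
[ 0.40415776 -0.00352314  0.32318929] 19.8 [ 0.17098004 -0.0540072  -0.06503986]
```

View pics/b12.png

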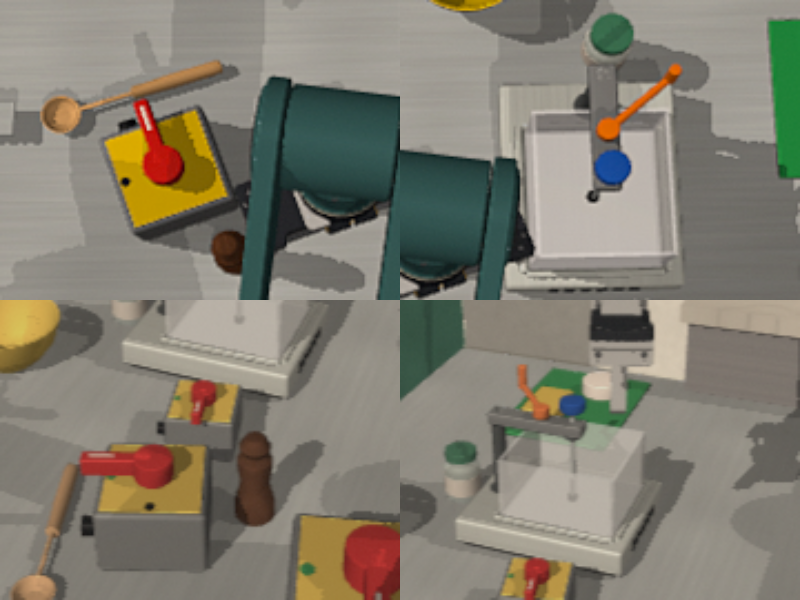

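The handle is back at ON (arm up to (140,105) in the top-left crop), the lever is across, the foot is on the floor, and the bystanders are in place. One numeric comparison with the first picture, then I hand in.

```bash
python3 - <<'E'
from h import *
for n,boxes in(("top",{"handle":(185,180,215,228),"spoon":(145,160,235,205),"jar":(345,115,382,135)}),("side",{"handle":(210,260,262,290),"mill":(280,255,310,305)})):
    a,b=[cv2.cvtColor(cv2.imread(f"pics/{n}{i}.png"),cv2.COLOR_BGR2HSV) for i in(0,9)]
    for k,(x0,y0,x1,y1) in boxes.items():
        r=[]
        for im in(a,b):
            im=im[y0:y1,x0:x1]; H=im[...,0]
            m={"handle":((H<5)|(H>175)),"spoon":(H>8)&(H<20),"jar":(H>60)&(H<95),"mill":(H<15)}[k]&(im[...,1]>100)
            ys,xs=np.nonzero(m); r.append((xs.mean().round(2),ys.mean().round(2),len(xs)))
        print(n,k,r)
# pan outline corner shift
g=[cv2.cvtColor(cv2.imread(f"pics/side{i}.png"),cv2.COLOR_BGR2GRAY)[195:235,240:330].astype(np.float32) for i in(0,9)]
print("side pan/well shift px",cv2.phaseCorrelate(*g,cv2.createHanningWindow((90,40),cv2.CV_32F)))
E
```

```text
top handle [(np.float64(15.76), np.float64(29.84), 385), (np.float64(15.8), np.float64(29.88), 383)]
top spoon [(np.float64(38.82), np.float64(25.1), 556), (np.float64(38.37), np.float64(25.23), 550)]
top jar [(np.float64(20.02), np.float64(10.49), 267), (np.float64(20.02), np.float64(10.49), 267)]
side handle [(np.float64(29.13), np.float64(14.04), 519), (np.float64(29.2), np.float64(14.02), 522)]
side mill [(np.float64(14.12), np.float64(26.09), 563), (np.float64(14.16), np.float64(26.15), 563)]
side pan/well shift px ((0.09693710844756254, -0.12241916337137226), 0.683821513387892)
```

>>> arm_command(plan=[[0,0,0,0,0],[0,0,0,0,0],[0,0,0,0,0],[0,0,0,0,0]])

```text
time: 20.3
tool_pos: [0.4053, 0.0018, 0.3232]
ee_rot: [3.141, 0.0, -1.228]
wrist_force: [-0.1, 1.3, -1.0]
width: 0.0005
```

```bash
python3 -c "
from bench import robot
print(robot.close_job())"
```

```text
the job is handed in; nothing more can be done
None
```

I carried out the whole sequence and handed the job in at about 20.3 s. No verdict was reported.

1. **Isolator off:** I pushed the middle-sized isolator's red handle round to OFF, and the picture showed its arm over at the black dot.
2. **Probe down:** I pressed the blue knob until it stopped at about 228 mm above the table. The wrist force had risen to 9 N by then.
3. **Clamp locked:** I swung the orange lever to its hard stop. The force rose to about 17 N with no further movement, and the pictures showed the post where a locked lever should be.
4. **Isolator on:** I pushed the handle back to ON and took the hand away to about 0.32 m height.

**Last checks:** The handle matched its starting ON picture to within 0.1 px. The mill, jar and pan were within about 0.2 px of their starting positions, and the spoon within 0.5 px. In the pictures the foot was on the pan's floor, and the hand was clear of everything. No check failed; the clamp's exact angle could only be judged from the force and the pictures.

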